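# Try bushes on the gauge pin and sort out the one that sticks

### The job

Three bushes lie in the trough of the bench gauge and one of them is closed up inside: before taking any out of the trough, slide them along it onto the gauge pin, without forcing, to find the one that sticks part-way. Draw that bush back off the pin and put it in the parts tray, and leave the two that fit on the pin, pushed fully home, tight against the shoulder and against each other with no gap. Leave the tin, cup, jar and stirring stick where they are.

Things in the scene. Friction and masses are not known exactly. Their poses are not given: they have to be found in the camera images.
- gauge: Bench gauge, bolted down: base plate 100 x 400 x 12 mm, a level V-trough of angle iron 330 mm long and a blue headstock 76 mm wide, its top 100 mm above the bench. Origin on the bench under the trough; y along the trough towards the headstock, x across, z up. Pin and bushes share one level axis over this y axis, 62 mm above the bench.
- pin: The level steel gauge pin, fixed in the headstock; origin at the centre of its free end. 18 mm diameter, 3 mm chamfered nose, standing 118 mm out of the shoulder above the trough, so that a bush slid along the trough meets it squarely. Axes as the gauge: y runs along the pin from tip to shoulder.
- shoulder (a point): Centre of the shoulder (a 40 mm steel collar before the headstock) at the root of the pin; a bush that is home has its end face against it. Axes as the gauge; the pin tip is at y = -118 mm from here.
- trough_end (a point): Middle of the trough's open end, on the axis of pin and bushes, at y = -330 mm from the shoulder; nothing stands here. Axes as the gauge. The trough's two legs reach up only to 13 mm below the axis, 21 mm to either side of it, so the sides of a bush stand free for a grip from above. The last bush of the row ends 20 to 35 mm before this point.
- tray: Grey plastic parts tray for rejects, outside 150 (x) x 170 (y) x 45 mm high, walls and floor 4 mm, open on top, loose on the bench. Origin at the centre of its underside, z up. It stands to the left or the right of the gauge.
- tin: Closed paint tin, 108 mm diameter, 118 mm high, 0.9 kg, standing on the bench to the right or left of the gauge, across from the tray; origin at the centre of its underside. To be left alone.
- cup: White mixing cup, 84 mm across the rim, 85 mm high, standing beyond the gauge; origin at the centre of its underside. To be left alone.
- jar: Amber jar with a steel lid, 66 mm diameter, 75 mm high, standing beyond the gauge; origin at the centre of its underside. To be left alone.
- stick: Wooden stirring stick, 200 x 22 x 5 mm, lying just beyond the gauge; origin at the centre of its underside, x along it. To be left alone.
- bush_a: Plain aluminium bush, one of three alike: tube 44 mm outside, 44 mm long, bore 20.4 mm at both ends, 0.1 to 0.2 kg, loose in the trough; row order and the gaps (7 to 29 mm) vary. Origin at its centre, y along its axis. One of the three, any, is closed up to 11 mm inside: it goes 15 mm onto the pin from either end, then stops dead. The others slide on freely.
- bush_b: Plain aluminium bush, another of three alike: tube 44 mm outside, 44 mm long, bore 20.4 mm at both ends, 0.1 to 0.2 kg, loose in the trough; row order and the gaps (7 to 29 mm) vary. Origin at its centre, y along its axis. One of the three, any, is closed up to 11 mm inside: it goes 15 mm onto the pin from either end, then stops dead. The others slide on freely.
- bush_c: Plain aluminium bush, the third of three alike: tube 44 mm outside, 44 mm long, bore 20.4 mm at both ends, 0.1 to 0.2 kg, loose in the trough; row order and the gaps (7 to 29 mm) vary. Origin at its centre, y along its axis. One of the three, any, is closed up to 11 mm inside: it goes 15 mm onto the pin from either end, then stops dead. The others slide on freely.
There are look-alikes about, which are no part of the job. What is shaped like the bush_a but orange or yellow is not meant.

How it is judged:
By the outcome, as a careful person would: the job done as asked, in the order asked, and still so for the second after the job is handed in, with the robot touching nothing.
It also fails if it takes over 64 s, if anything falls off the work surface, if the arm or the gripper's body presses on something with over 40 N, if the wrist force passes 120 N, or if a joint passes its speed limit or range.

### The arm

A 6-joint arm with a two-finger parallel gripper is mounted at the origin on the work surface. World frame = base frame: x ahead of the robot, y to its left, z up, the work surface at z = 0. Lengths are in m, angles in rad, forces in N, time in s.
With the tool pointing down it reaches from about 0.3 to 0.825 m from the base axis. Payload 5.4 kg.
Tool frame: the origin (TCP) lies at the very end of the fingers, on their centre line; the grasp point (between the pads) lies 19 mm behind it; z points along the fingers, y is the line along which they close (so a half turn about z gives the same grasp; the last joint's range is limited). The gripper opens to 92 mm and grips with 3 to 60 N. Pads are 20 mm wide; open, the fingers measure 128 mm over their backs; the gripper's body (75 mm by 189 mm) begins 69 mm behind the grasp point.
Start: joints at [0.93, 0.158, 1.597, -0, 1.386, -0.21], TCP at [0.24, 0.522, 0.215] pointing down, gripper open.
Joint ranges: [-2.91, 2.91], [-0.94, 2.29], [0.18, 2.7], [-1.29, 4.43], [0.17, 2.64], [-3, 3]. Speed limits (rad/s): [2.57, 2.57, 3.14, 3.14, 3.14, 3.14].

### API

Orientations are given as a rotation vector (axis times angle).
In Python, from workcell import bot gives the robot as it stands. Calls block until the motion is done:
- bot.goto(position, orientation): joint-space move of the TCP to a pose.
- bot.line_to(position, rot=None, max_speed=0.15): straight line of the TCP; rot=None keeps the orientation; max_speed is the mean speed in m/s.
- bot.set_joints(angles): joint-space move.
- bot.set_gripper(opening, newtons=None): opening from 0.0 (shut) to 1.0 (fully open); newtons is the grip in N (None keeps the last); returns when the fingers have stopped.
- bot.hold(seconds).
- bot.inverse_kinematics(position, orientation): joint angles nearest the present ones, or None.
- bot.read_camera(name): name is "scene" or "side" or "wrist"; returns a dict with "pixels" (480x640x3 uint8, blue, green, red), "fx", "fy", "cx", "cy" (pixels), "R" (3x3) and "t" (3): a world point X has camera coordinates R X + t. Camera axes: x right, y down, z forward; pixel columns grow to the right and rows downward; lengths in m; the calibration is good to about 2 mm. A picture is of the moment at which its call begins. There is no depth.
A pose or a line that the arm cannot do raises bot.MotionError and nothing moves.
- bot.job_done(): hands the job in; it is judged then, once.
Readings, each from a call of its own:
- bot.current_clock(): time.
- bot.current_joints(): joint angles.
- bot.current_joint_vel(): joint speeds.
- bot.current_effort(): joint torques, N m.
- bot.current_ee_pos(): TCP position.
- bot.current_tool_rot(): TCP orientation.
- bot.current_contact_force(): force on the tool from outside, world axes, zero at the start.
- bot.current_ft_torque(): the same for the moment, N m.
- bot.current_opening(): opening from 0.0 (shut) to 1.0 (fully open).
- bot.current_grip_force(): force on a finger pad.
Only numpy, scipy, OpenCV 4.12 (cv2) and the standard library are available. Lean on these libraries where they do the work, as an engineer would, in place of code of your own. Each camera call takes 0.05 s, during which the arm holds its last target. There are 200 camera calls.

## Working session

There is one attempt and no reset: what is moved stays moved. The work goes in short steps, each a Python script; the robot and the scene stay as the last script left them, time stands still between calls to the robot, and variables do not carry over. Pictures are saved under pics/ and viewed, at most 10 in all, crops included, and the job is handed in when it is done.

```bash
ls; mkdir -p pics; python3 - <<'E'
from workcell import bot
import cv2, numpy as np
for n in ("scene","side"):
    c=bot.read_camera(n); cv2.imwrite(f"pics/{n}0.png",c["pixels"]); print(n,c["fx"],c["cx"],c["cy"],np.round(c["R"],3).tolist(),np.round(c["t"],3).tolist(), np.round(-np.array(c["R"]).T@c["t"],3))
print(bot.current_clock(),bot.current_tool_rot(),bot.current_opening())
E
```

```text
pics
scene 452.9540669982332 312.66807622362444 233.93776644899472 [[-0.294, 0.956, 0.009], [0.732, 0.231, -0.641], [-0.615, -0.182, -0.767]] [0.196, -0.407, 1.414] [1.225 0.164 0.822]
side 479.37578422308144 318.97458275125194 247.14762453398492 [[0.669, -0.743, -0.001], [-0.41, -0.368, -0.834], [0.62, 0.558, -0.551]] [-0.424, 0.298, 0.76] [-0.065 -0.629  0.667]
0.1 [-6.71284848e-01 -3.06832552e+00  2.45316204e-03] 1.000678676194815
```

View pics/scene0.png

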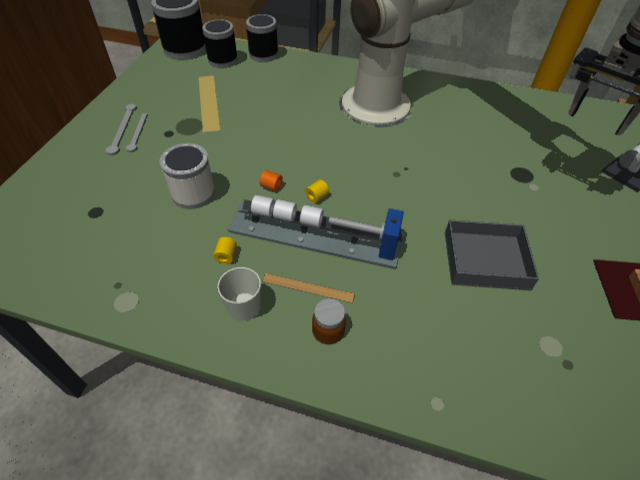

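View pics/side0.png

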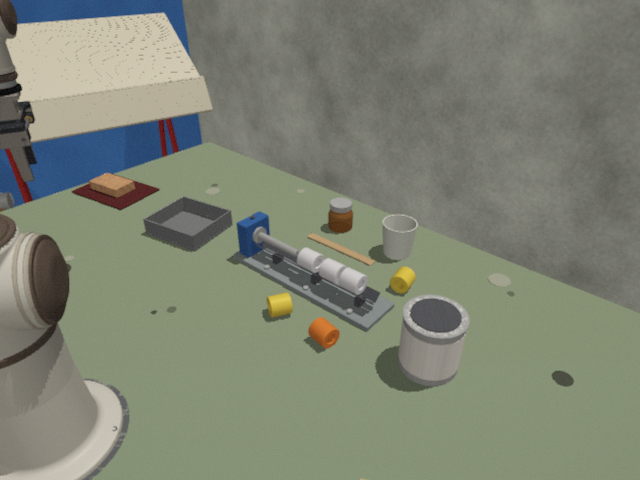

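Scene shows the bushes at (262,206), (285,210) and (312,216), the pin from 330 to 380, the headstock at (392,235) and the tray at (490,253). Side shows the headstock at (253,235), the bushes at (310,260) to (352,280) and the tray at (188,222). I'll get coarse positions, then use wrist views.

```bash
cat > h.py <<'E'
from workcell import bot
import numpy as np, cv2
from scipy.spatial.transform import Rotation as Ro
def cam(n):
    c=bot.read_camera(n); c["R"]=np.array(c["R"]);c["t"]=np.array(c["t"]); return c
def K(c): return np.array([[c["fx"],0,c["cx"]],[0,c["fy"],c["cy"]],[0,0,1]])
def P(c): return K(c)@np.c_[c["R"],c["t"]]
def onplane(c,uv,z):
    d=c["R"].T@np.linalg.solve(K(c),[*uv,1]); o=-c["R"].T@c["t"]; return o+d*(z-o[2])/d[2]
def tri(c1,a,c2,b):
    X=cv2.triangulatePoints(P(c1),P(c2),np.array(a,float),np.array(b,float))[:,0]; return X[:3]/X[3]
def proj(c,X): 
    p=K(c)@(c["R"]@np.array(X)+c["t"]); return p[:2]/p[2]
def down(a): # tool down, closing axis y at angle a (world) from +x
    z=np.array([0,0,-1.]); y=np.array([np.cos(a),np.sin(a),0]); return Ro.from_matrix(np.c_[np.cross(y,z),y,z]).as_rotvec()
E
python3 - <<'E'
from h import *
s,d=cam("scene"),cam("side")
print("plate",onplane(s,(230,234),.012),onplane(s,(397,263),.012),onplane(d,(392,303),.012),onplane(d,(367,325),.012))
print("bush mid",[tri(s,a,d,b) for a,b in [((262,206),(352,280)),((312,216),(310,260))]])
print("tray rim",[tri(s,a,d,b) for a,b in [((446,223),(186,246)),((524,223),(146,221)),((534,285),(183,200)),((452,283),(231,218))]])
E
```

```text
plate [ 0.63395417 -0.2111944   0.012     ] [0.60000297 0.17492788 0.012     ] [ 0.6158893  -0.22269273  0.012     ] [ 0.52668017 -0.22448341  0.012     ]
bush mid [array([ 0.57003149, -0.15081668,  0.0619339 ]), array([ 0.56532571, -0.03380625,  0.06076313])]
tray rim [array([0.4489781 , 0.26833662, 0.01879432]), array([0.43111681, 0.42825843, 0.04264286]), array([0.5766479 , 0.46394655, 0.02672891]), array([0.61528147, 0.30012018, 0.01501615])]
```

```bash
python3 - <<'E'
from h import *
import pickle
for i,p in enumerate([(0.55,-0.1,0.34),(0.55,0.07,0.34),(0.50,0.34,0.30)]):
    bot.goto(p,down(-0.05)); bot.hold(.2)
    c=cam("wrist"); cv2.imwrite(f"pics/w{i}.png",c["pixels"]); pickle.dump(c,open(f"w{i}.pkl","wb"))
    print(-c["R"].T@c["t"],bot.current_joints(),bot.current_clock(), bot.current_contact_force())
    print([proj(c,X).round() for X in [(.57,-.15,.062),(.57,-.03,.062),(.55,.15,.1)]])
E
```

```text
[ 0.55281971 -0.03284243  0.50931911] [-3.95357952e-01  6.52130497e-02  1.45391782e+00 -1.56448266e-05
  1.62253367e+00 -3.46050222e-01] 2.9583 [ 0.0801988   0.34634154 -0.77961085]
[array([337., 245.]), array([333., 139.]), array([305., -67.])]
[0.5532316  0.13510086 0.50925246] [-9.38292710e-02  5.33315900e-02  1.46649206e+00 -2.12811200e-04
  1.62201354e+00 -4.16924991e-02] 3.925 [-0.21470348  0.87794737  0.48014538]
[array([343., 372.]), array([339., 283.]), array([314., 128.])]
[0.50363138 0.40548492 0.46974434] [ 3.95677572e-01  1.93122926e-01  1.39009859e+00 -1.32050036e-04
  1.55791186e+00  4.47381638e-01] 5.25 [-0.53810395  0.70567465  0.56724392]
[array([388., 565.]), array([387., 493.]), array([373., 387.])]
```

View pics/w0.png

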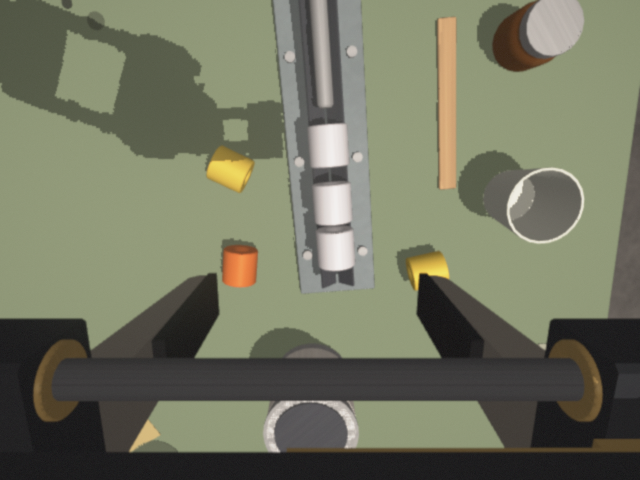

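View pics/w1.png

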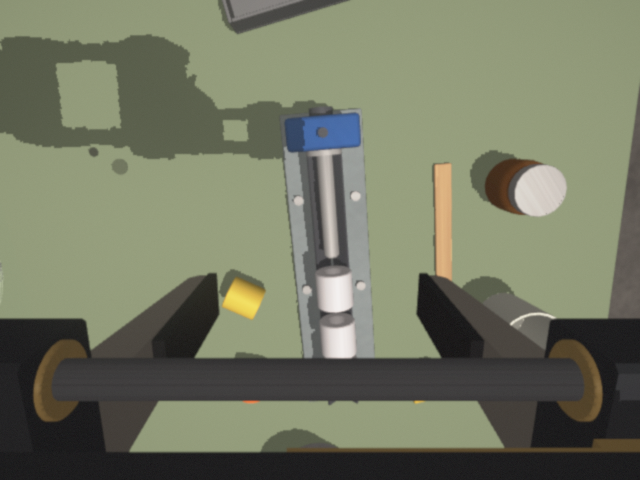

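View pics/w2.png

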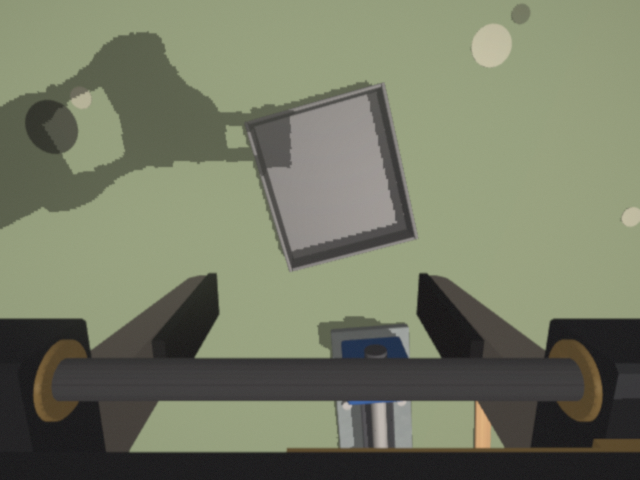

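w0 shows the pin tip at (324,105) and bushes centred at (328,145), (332,203) and (336,248). w1 shows the pin tip at (332,256), the nearest bush at rows 267–311 and the headstock top corners at (286,121), (357,113), (360,147) and (290,152). w2 shows the tray rim corners at (246,125), (383,85), (416,237) and (290,270).

```bash
python3 - <<'E'
from h import *
import pickle
np.set_printoptions(precision=4,suppress=True)
w=[pickle.load(open(f"w{i}.pkl","rb")) for i in range(3)]
tip=tri(w[0],(324,105),w[1],(332,256)); print("tip",tip)
print("bush3 z check",tri(w[0],(329,144),w[1],(335,288)),"bush2",tri(w[0],(332.5,203),w[1],(339,337)))
s,d=cam("scene"),cam("side"); 
hs=[onplane(w[1],p,.1) for p in [(286,121),(357,113),(360,147),(290,152)]]
print("head",np.array(hs), np.linalg.norm(hs[0]-hs[1]))
print("plate open end",onplane(w[0],(302,292),.012),onplane(w[0],(373,288),.012))
print("plate head end",onplane(w[1],(281,113),.012),onplane(w[1],(361,110),.012))
for r in (105,): print("pin tip plane",onplane(w[0],(324,105),.062),onplane(w[1],(332,256),.062))
print("pin root",onplane(w[1],(325,155),.062))
for n,(a,b,l,r_) in {"b3":(122,167,310,348),"b2":(183,224,314,351),"b1":(226,271,317,355)}.items():
    m=(l+r_)/2; e=[onplane(w[0],(m,a),.084),onplane(w[0],(m,b),.084)]
    print(n,e[0],e[1],"axis x",onplane(w[0],(m,(a+b)/2),.062))
t=np.array([onplane(w[2],p,.045) for p in [(246,125),(383,85),(416,237),(290,270)]])
print("tray",t,t.mean(0),[np.linalg.norm(t[i]-t[i-1]) for i in range(4)])
print("tray z",[tri(w[2],a,s,b)[2] for a,b in [((246,125),(524,223)),((383,85),(534,285))]])
E
```

```text
tip [0.5621 0.0059 0.0676]
bush3 z check [ 0.5649 -0.0347  0.0657] bush2 [ 0.5667 -0.1001  0.0642]
head [[0.5226 0.1577 0.1   ]
 [0.5934 0.1616 0.1   ]
 [0.5955 0.1286 0.1   ]
 [0.5245 0.1274 0.1   ]] 0.07098447760858922
plate open end [ 0.522  -0.2265  0.012 ] [ 0.6175 -0.2254  0.012 ]
plate head end [0.5106 0.1721 0.012 ] [0.607  0.1705 0.012 ]
pin tip plane [0.5613 0.0064 0.062 ] [0.5631 0.0043 0.062 ]
pin root [0.5604 0.1214 0.062 ]
b3 [ 0.5653 -0.0125  0.084 ] [ 0.5634 -0.0584  0.084 ] axis x [ 0.565  -0.0352  0.062 ]
b2 [ 0.5665 -0.0755  0.084 ] [ 0.5647 -0.1204  0.084 ] axis x [ 0.5663 -0.101   0.062 ]
b1 [ 0.5685 -0.1228  0.084 ] [ 0.5665 -0.175   0.084 ] axis x [ 0.5683 -0.1545  0.062 ]
tray [[0.4304 0.4272 0.045 ]
 [0.5727 0.4588 0.045 ]
 [0.6075 0.2985 0.045 ]
 [0.4652 0.2674 0.045 ]] [0.5189 0.363  0.045 ] [np.float64(0.1636009890911804), np.float64(0.14577089976275767), np.float64(0.1640172999162066), np.float64(0.14568523998051933)]
tray z [np.float64(0.052496945358215745), np.float64(0.020790444882165898)]
```

```bash
cat >> h.py <<'E'
np.set_printoptions(precision=4,suppress=True)
A=0.0277; RD=down(A)
TIP=0.0055; SH=TIP+.118
def ax(y,z): return np.array([0.5635-A*y-.0003,y,z])
def st(tag): print(tag,"F",bot.current_contact_force(),"tcp",bot.current_ee_pos(),"open",round(bot.current_opening()*92,1),"t",round(bot.current_clock(),2),flush=True)
def grab(y,n=5,z=.054):
    bot.set_gripper(.68); bot.goto(ax(y,.14),RD); bot.line_to(ax(y,z),RD,.12); st("down")
    bot.set_gripper(0.3,n); st("grip")
E
python3 - <<'E'
from h import *
grab(-.0355)
bot.line_to(ax(-.0355+.015,.054),RD,.06); st("15mm")
bot.line_to(ax(-.0355+.028,.054),RD,.05); st("28mm")
bot.line_to(ax(-.0355+.042,.054),RD,.04); st("42mm")
c=cam("scene"); cv2.imwrite("pics/s1.png",cv2.resize(c["pixels"][170:280,210:420],None,fx=3.8,fy=3.8,interpolation=cv2.INTER_CUBIC))
E
```

```text
down F [0.9945 0.2548 0.8919] tcp [ 0.565  -0.0356  0.0549] open 62.3 t 8.34
grip F [ 0.7213 -0.3066  2.9115] tcp [ 0.5649 -0.0357  0.0548] open 43.8 t 8.75
15mm F [ 1.1947 -0.4201  4.706 ] tcp [ 0.5644 -0.0197  0.0548] open 43.6 t 9.15
28mm F [-0.2859 -2.0484  5.0301] tcp [ 0.564  -0.0069  0.0547] open 43.8 t 9.56
42mm F [ 0.0815 -1.2178  5.0871] tcp [0.5636 0.0068 0.0547] open 44.1 t 10.06
```

View pics/s1.png

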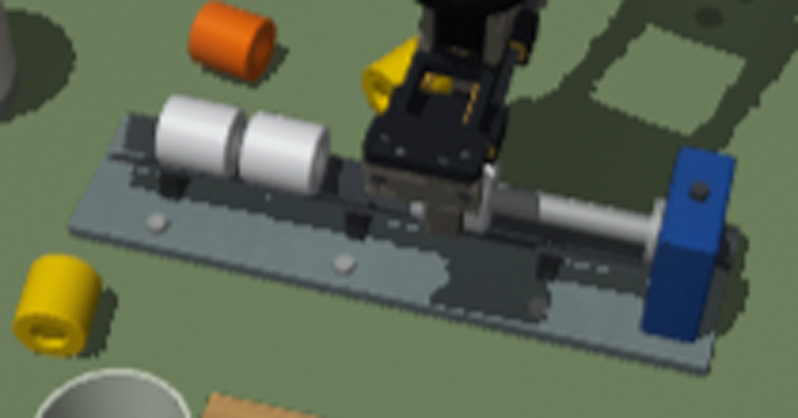

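The crop shows the bush spanning about x 410–492 around the fingers at 445. It is still centred in the grip and past 15 mm, so it's free. I'll slide it on home.

```bash
python3 - <<'E'
from h import *
y=.0065
for t in (.03,.06,.085,.092,.096,.098,.100,.102,.104):
    bot.line_to(ax(t,.054),RD,.06 if t<.09 else .03); f=bot.current_contact_force(); print(t,f,bot.current_ee_pos()[1])
    if f[1]<-5: break
c=cam("scene"); cv2.imwrite("pics/s2.png",cv2.resize(c["pixels"][170:280,210:420],None,fx=3.8,fy=3.8,interpolation=cv2.INTER_CUBIC))
st("end")
E
```

```text
0.03 [ 0.4304 -0.983   5.6808] 0.03073917796301928
0.06 [-0.0861  0.4282  5.0284] 0.06067105791727965
0.085 [-0.1154 -1.7575  5.7576] 0.08579279105438815
0.092 [ 1.4572 -2.8288  4.7019] 0.0923258875851137
0.096 [ 0.7458 -3.0013  4.4793] 0.09635212193249035
0.098 [-0.1071 -3.8115  5.5207] 0.09814547075521465
0.1 [-0.2335 -4.2361  4.8293] 0.1000529618688324
0.102 [ 1.5655 -3.7016  3.5323] 0.10186712726098582
0.104 [ 2.3266 -4.4112  2.3927] 0.10360038122006661
end F [ 1.1233 -6.1036  3.1297] tcp [0.5606 0.1036 0.0539] open 43.9 t 13.58
```

View pics/s2.png

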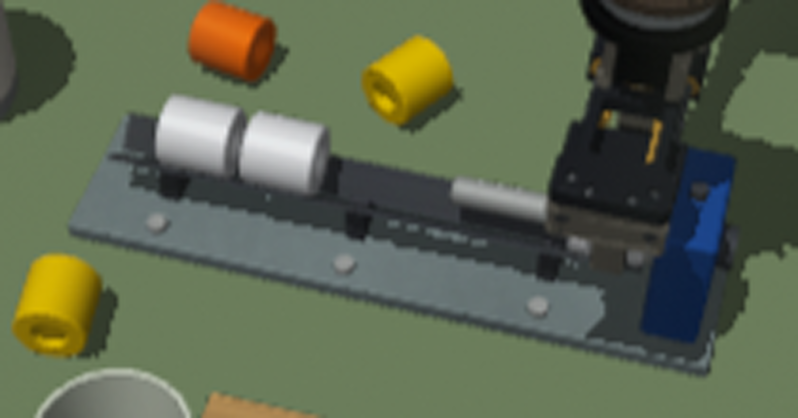

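The bush went home against the shoulder with the force rising there. Next is the second bush.

```bash
python3 - <<'E'
from h import *
bot.set_gripper(.68); bot.line_to(ax(.1036,.14),RD,.2)
grab(-.098)
for t in (-.04,-.015,-.008,-.003,.001,.004,.007):
    bot.line_to(ax(t,.054),RD,.08 if t<-.01 else .04); print(t,bot.current_contact_force(),bot.current_ee_pos()[1])
c=cam("scene"); cv2.imwrite("pics/s3.png",cv2.resize(c["pixels"][170:280,210:420],None,fx=3.8,fy=3.8,interpolation=cv2.INTER_CUBIC))
st("end")
E
```

```text
down F [-0.3841  0.3473  1.1078] tcp [ 0.5666 -0.098   0.0548] open 62.6 t 16.53
grip F [1.8352 0.7128 2.3172] tcp [ 0.5667 -0.0983  0.0548] open 43.8 t 16.95
-0.04 [ 2.453  -1.6645  4.8674] -0.03823890881671948
-0.015 [2.7263 2.4452 4.9199] -0.012682497146184028
-0.008 [ 1.7246 -1.7817  5.5413] -0.006402186551647986
-0.003 [ 1.7199 -2.5636  4.801 ] -0.0015585310925643686
0.001 [ 3.1109 -3.2192  3.6858] 0.002030119030022729
0.004 [ 3.9302 -4.1293  2.4775] 0.0044589092409474725
0.007 [ 4.5184 -4.3431  1.2115] 0.007274531214395872
end F [ 3.9523 -5.2315  0.8353] tcp [0.5635 0.0073 0.0541] open 44.3 t 19.69
```

View pics/s3.png

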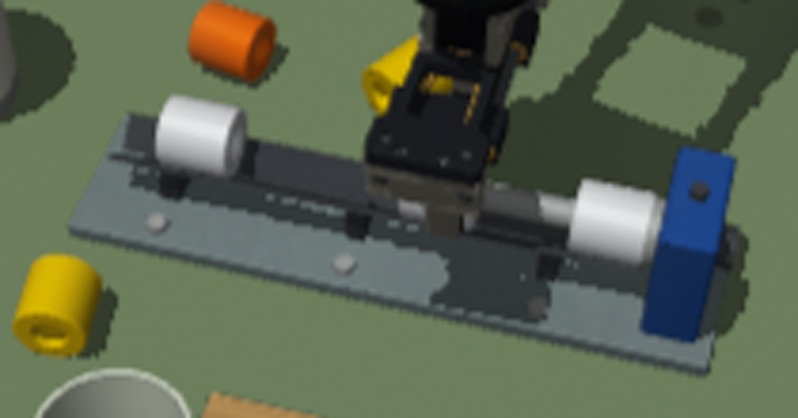

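The bush spans 398–475 here, against 410–492 for the first bush at the same finger position. It slipped about 8 mm back in the grip as Fy built up, so the middle bush is the closed one, stuck 15 mm on. I'll draw it back and put it in the tray.

```bash
python3 - <<'E'
from h import *
bot.set_gripper(.3,18); st("regrip")
bot.line_to(ax(-.036,.055),RD,.06); st("back")
bot.line_to(ax(-.036,.2),RD,.2); st("lift")
RT=down(.216); T=np.array([.519,.363,0])
bot.goto(T+[0,0,.2],RT); bot.line_to(T+[0,0,.06],RT,.2); bot.line_to(T+[0,0,.022],RT,.06); st("low")
bot.set_gripper(.68); bot.line_to(T+[0,0,.2],RT,.25)
grab(-.151)
for t in (-.08,-.03,-.015,.0,.045):
    bot.line_to(ax(t,.054),RD,.1 if t<-.02 else .05); print(t,bot.current_contact_force(),bot.current_ee_pos()[1])
c=cam("scene"); cv2.imwrite("pics/s4.png",c["pixels"]); st("end")
E
```

```text
regrip F [ 4.3643 -5.3279  0.395 ] tcp [0.5635 0.0072 0.0541] open 44.1 t 19.91
back F [ 4.0294 -0.8475  1.5904] tcp [ 0.5641 -0.0363  0.0549] open 44.0 t 20.77
lift F [ 0.3249 -0.0948 -1.5732] tcp [ 0.5627 -0.0356  0.1979] open 43.6 t 21.65
low F [-0.0301 -0.0838 -1.3006] tcp [0.5192 0.3631 0.0221] open 43.9 t 24.77
down F [-0.0312 -0.0026 -0.4343] tcp [ 0.5681 -0.1512  0.0548] open 62.6 t 29.07
grip F [3.1982 0.1206 1.9229] tcp [ 0.5684 -0.1513  0.0549] open 43.9 t 29.48
-0.08 [2.3214 1.1115 7.2892] -0.07802076574995435
-0.03 [3.6899 1.5469 6.6281] -0.02771302447129187
-0.015 [ 3.3966 -0.2193  6.0875] -0.01341467670343124
0.0 [ 4.7015 -1.0054  5.6361] 0.0015201881848777622
0.045 [ 2.7501 -2.7506  6.0597] 0.04592601505942862
end F [ 2.7254 -2.8127  4.7503] tcp [0.5624 0.0459 0.0547] open 44.5 t 32.99
```

View pics/s4.png

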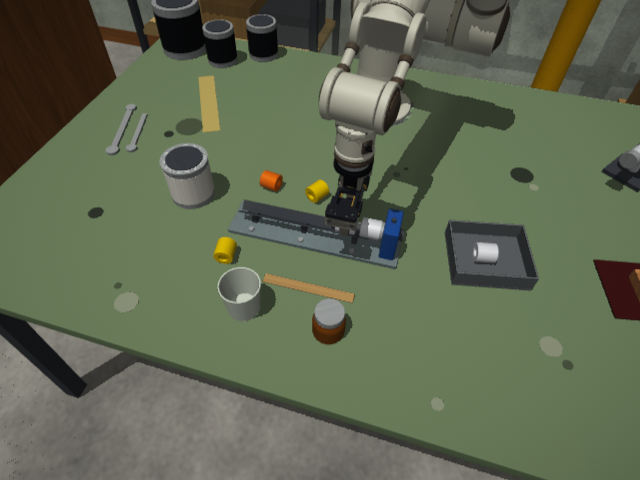

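The rejected bush lies in the tray at (486,253), and the last bush is on the pin up near the first. I'll seat them together with a push from behind.

```bash
python3 - <<'E'
from h import *
for t in (.052,.055,.058,.060):
    bot.line_to(ax(t,.054),RD,.04); f=bot.current_contact_force(); print(t,f)
    if f[1]<-5: break
bot.set_gripper(.68); bot.line_to(ax(t,.13),RD,.2)
bot.goto(ax(0,.13),RD); bot.set_gripper(.29); bot.line_to(ax(0,.055),RD,.12); st("behind")
bot.line_to(ax(.018,.055),RD,.06); b=bot.current_contact_force()[1]
for y in np.arange(.0195,.040,.0015):
    bot.line_to(ax(y,.055),RD,.03); f=bot.current_contact_force()[1]; print(round(y,4),round(f,1),bot.current_ee_pos()[1])
    if f<b-12: break
bot.hold(.3); st("push")
bot.line_to(ax(0,.055),RD,.06); bot.line_to(ax(0,.16),RD,.2)
bot.goto((0.55,0.0,0.30),RD); bot.hold(.2)
c=cam("wrist"); cv2.imwrite("pics/w5.png",cv2.resize(c["pixels"][40:260,220:440],None,fx=2.7,fy=2.7,interpolation=cv2.INTER_CUBIC)); st("end")
print(proj(c,ax(SH,.062)),proj(c,ax(SH-.088,.084)))
E
```

```text
0.052 [ 3.7364 -2.2998  4.1082]
0.055 [ 4.173  -2.1799  4.3687]
0.058 [ 4.6253 -2.2451  4.1443]
0.06 [ 3.8618 -4.7609  2.495 ]
behind F [ 0.3189 -0.564   1.7004] tcp [ 0.5638 -0.0001  0.0557] open 26.4 t 36.86
0.0195 -0.6 0.019447060824538405
0.021 -0.5 0.020993648701859335
0.0225 -0.6 0.022567144965996
0.024 0.4 0.024085422607141936
0.0255 -4.7 0.024844995827899584
0.027 -9.2 0.02496651596520729
0.0285 -14.2 0.024998205289225
push F [ -1.0821 -13.8647   0.1871] tcp [0.5626 0.025  0.0552] open 26.7 t 39.36
end F [ 0.3211 -0.3032 -1.4837] tcp [0.5492 0.0001 0.2977] open 26.6 t 41.52
[334.3246  83.0552] [334.1787 177.1364]
```

View pics/w5.png

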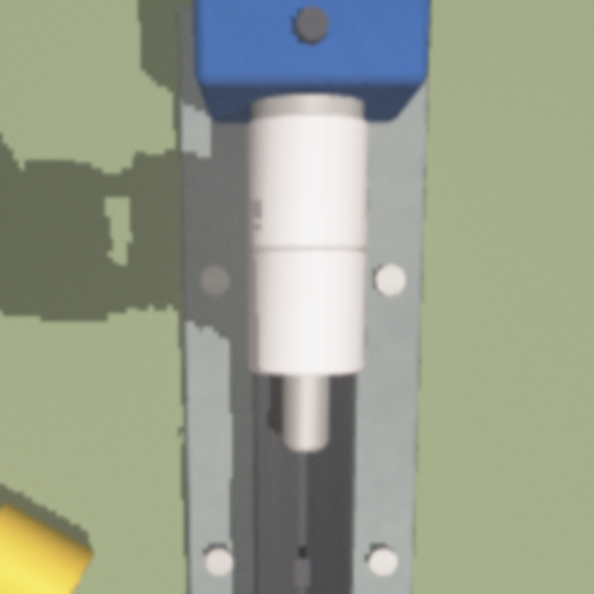

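The two bushes meet at row 247 with no gap and sit against the collar at row 110. The rear face is at y≈0.035, as expected, and the push met a dead stop. Handing in.

```bash
python3 -c "
from workcell import bot
print(bot.job_done())"
```

```text
the job is handed in; nothing more can be done
None
```

Job handed in at about 42 s: the middle bush stuck 15 mm onto the pin and is now in the parts tray, and the other two are home on the pin, tight against the shoulder and each other.

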